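Stand a table leg in the clamping jig

TASK

The walnut table leg has to be held upright so that its mounting bolt can be fitted in the top end. Tip it up onto its brass-shod foot, always keeping that end down at the bench rather than hoisting the leg into the air, slide it upright into the V block of the jig, and press the red handle of the toggle clamp fully down so that the leg is clamped tight in the V. Leave the other tools on the bench where they lie.

Things in the scene. Friction and masses are not known exactly. Their poses are not given: they have to be found in the camera images.
- leg: Straight octagonal walnut table leg, 36 mm across flats (39 over corners), 240 long, 0.15 to 0.3 kg, with a 20 mm brass shoe on its foot. Origin: centre of the foot's end face; x runs from foot to head; y and z are square to flats. Starts lying on a flat (origin 18 mm up). Standing: x up, origin at bench level. The foot is flat: let go within 5 degrees of upright, it stands.
- leg_head (a point): Centre of the leg's head end face (small dark dot), 240 mm from its origin. Pinched lightly (4 to 6 N) about 32 mm from the head, the leg turns between the finger pads as it is tipped up about its foot, lagging some 2 degrees by their drag. Let go slightly off upright it rocks on its flat foot for 1 to 2 s.
- jig: Wooden jig fixed to the bench. Origin: on the bench top where the leg's axis stands when home in the V; z up, -y towards the V block, +y towards the clamp. At home the leg's flats are square and at 45 degrees to the jig's x and y. The leg stands on the bench itself, in a notch of the 12 mm base that is open on the -x side and closed by a 12 mm high strip from x = 28 mm on.
- v_top (a point): Top of the V block at the bottom line of the V: x = 0, y = -25 mm, z = 140 mm of the jig. The block spans x -42 to 42, y -81 to -7 mm. Its upright 90 degree V opens towards +y; mouth edges at x = -19 and +19 mm, y = -7 mm.
- jig_entry (a point): Point on the bench before the notch, at x = -100 mm, y = 18 mm of the jig. The upright leg goes in from here along the jig's +x between V block and plunger (53 mm apart with the handle right up, at the least 49 at the start), to x = 0, then along -y into the V. On either side lies the 12 mm base, x -45 to 53 mm, at y -90 to -34 and y 60 to 187 mm.
- clamp_plunger: Clamp plunger, a steel rod with a black rubber tip 22 mm wide. Origin: centre of the tip's face, 78 mm up, at x = 0 of the jig; y = 47 mm when fully back, 17 mm when fully out. Handle, link and plunger form a toggle: the plunger moves along the jig's -y, fast at first (38 mm per rad) and hardly at the end. It drives a leg standing before the V home and presses it there.
- clamp_handle (a joint): Angle of the red clamp handle: 0 = open, standing up and leaning slightly away from the V, 80 degrees above level (starts at 0 to 0.1); 1.3 = fully down on its stop, 5.5 degrees above level. Dead centre is at 1.2, the clamp is locked beyond it. It turns about the jig's x direction, its end going towards the jig's +y and down. It stays where it is left; 2 to 6 N at the grip move it.
- clamp_pivot (a point): Axis of the handle's pivot, at x = 0, y = 159 mm, z = 78 mm of the jig; the clamp's steel cheeks reach 101 mm up.
- clamp_grip (a point): Middle of the round red grip (19 mm thick, 64 mm long, its end 100 mm from the pivot), on its centre line, 75 mm from the pivot; on the line from clamp_pivot to here lies the handle.
- square: Try square with rosewood stock and steel blade, 136x110x25 mm, lying; a bystander.
- wax: Flat round wax tin, 72 mm across, 25 mm high; a bystander.
- awl: Bradawl with round wooden handle, 144 mm long, lying; a bystander.
- cork_block: Cork sanding block, 64x112x34 mm; a bystander.
- offcut: Pale maple offcut, 40x90x22 mm; a bystander.
- small_hammer: Small brass hammer, 175 mm long, lying; a bystander.

How it is judged:
On the way:
1. the leg stands upright on its foot on the bench, the clamp still open (angle between leg's own x axis and vertical below 0.14 rad and height (world z) of leg below 0.012 m and value of joint clamp_handle below 0.5 rad), for 0.2 s.
At the end, for the whole second after the job is handed in: The leg stands upright (within 2 degrees) on its foot on the bench, its axis within 5 mm of its home place in the V, the clamp handle is down past dead centre (above 1.2 rad), the plunger presses on the leg with more than 3 N, and the leg is at rest (angle between leg's own x axis and vertical below 0.035 rad and height (world z) of leg below 0.006 m and horizontal distance between leg and jig below 0.005 m and value of joint clamp_handle above 1.2 rad and contact force between clamp_plunger and leg above 3 N and linear speed of leg below 0.02 m/s); the robot touches nothing.
It fails at once if the leg's foot is lifted more than 60 mm off the bench (height (world z) of leg above 0.06 m).
It fails at once if one of the other tools is pushed more than 30 mm from where it lay (distance of any of square, wax, awl, cork_block, offcut, small_hammer from where it was at the start of the episode above 0.03 m).
It also fails if it takes over 72 s, if anything falls off the work surface, if the arm or the gripper's body presses on something with over 40 N, if the wrist force passes 120 N, or if a joint passes its speed limit or range.

ROBOT

A 6-joint arm with a two-finger parallel gripper is mounted at the origin on a cart in front of the work surface, level with it; the furniture and walls round the work are solid. World frame = base frame: x ahead of the robot, y to its left, z up, the work surface at z = 0. Lengths are in m, angles in rad, forces in N, time in s.
With the tool pointing down it reaches from about 0.35 to 0.975 m from the base axis. Payload 4.9 kg.
Tool frame: the origin (TCP) lies midway between the tips of the shut fingers; the grasp point (between the pads) lies 19 mm behind it (ctrl.tcp_to_grasp is the distance from the TCP to the grasp point, in m); z points along the fingers, y is the line along which they close (so a half turn about z gives the same grasp; the last joint's range is limited). The gripper opens to 85 mm and grips with 20 to 120 N. Pads are 22 mm wide; open, the fingers measure 114 mm over their backs; the gripper's body (76 mm by 85 mm) begins 54 mm behind the grasp point. The pads swing forward as they close: fully open they stand 13 mm farther back than shut.
Start: joints at [-1.362, 0.053, 1.613, -0, 1.476, -0.119], TCP at [0.201, -0.592, 0.231] pointing down, gripper open.
Joint ranges: [-3.01, 3.01], [-1.01, 2.22], [0.06, 2.58], [-1.02, 4.17], [0.09, 2.62], [-3.14, 3.14]. Speed limits (rad/s): [2.57, 2.57, 3.14, 3.14, 3.14, 3.14].

INTERFACE

Orientations are given as a rotation vector (axis times angle).
In Python, from station import ctrl, vision, ticket gives the robot as it stands (ctrl), with the cameras (vision) and the job (ticket).
- The arm moves only by the tool jog_arm, called after "Request:" as name([rows], argument=value, ...), one row to a line, values as JSON. Schema: {"type":"object","properties":{"segments":{"type":"array","items":{"type":"object","properties":{"jaw":{"type":"number"},"x":{"type":"number"},"y":{"type":"number"},"z":{"type":"number"},"ax":{"type":"number"},"ay":{"type":"number"},"az":{"type":"number"}},"additionalProperties":false,"required":["jaw"]},"minItems":1,"maxItems":20},"grip_n":{"type":"number"},"only":{"type":"string"},"quiet":{"type":"boolean"},"lines":{"type":"string"}},"required":["segments"],"additionalProperties":false}. segments is a list of rows, 1 to 20 of them, each an object with the fields jaw (the finger opening in m), x, y, z (the shift in units of 50 mm), ax, ay, az (a rotation vector in units of 0.05 rad); a field left out counts as zero (the opening has to be given); each row is the pose to reach, as a shift and turn from the pose commanded when the call began, along the tool's axes at that moment; what a row does not reach only later rows make up. A row lasts 1/12 s, in which the tool goes at most 0.0417 m and 0.125 rad, less where a joint would pass 70% of its speed; a pose out of reach is approached as far as the arm can. The fingers move at their own pace and stop on an object; grip_n is the grip in N (left out, the last holds). Time passes only in rows, so rows that do not move let the fingers close. The tool returns the time, the measured TCP pose, the force, the opening and the grip force at its end. only (a regular expression) keeps the lines of the reply that match it, lines (a string "A,B") keeps lines A to B, and quiet returns only ok. Input that does not fit is refused with a message, and nothing moves.
- ctrl.get_obs(): the state, without advancing time (a new reading comes with each control period).
- vision.get_image(name): name is "scene" or "top" or "wrist"; returns the picture (400x640x3 uint8, red, green, blue); there is no depth.
- vision.camera_params(name): a dict with "fx", "fy", "cx", "cy" (pixels), "T" (4x4, takes a point from camera to world coordinates); the wrist camera has in their place "tool_from_camera" (4x4, takes a point from camera to tool coordinates, whose origin is the TCP and whose axes are the flange's). Camera axes: x right, y down, z forward; pixel columns grow to the right and rows downward; lengths in m; the calibration is good to about 2 mm. A picture is of the moment at which its call begins: read the wrist's pose just before it. camera_params takes no time and is no camera call.
- ticket.finish_job(): hands the job in; it is judged then, once.
The state is a dict: "t": time; "q": joint angles; "dq": joint speeds; "effort": joint torques, N m; "tool_pos": TCP position; "tool_rot": TCP orientation; "contact_force": force on the tool from outside, world axes, zero at the start; "wrist_torque": the same for the moment, N m; "opening": finger opening in m; "grip_force": force on a finger pad.
Only numpy, scipy, OpenCV 4.12 (cv2) and the standard library are available. Lean on these libraries where they do the work, as an engineer would, in place of code of your own. Each camera call takes 0.05 s, during which the arm holds its last target. There are 200 camera calls.

## Working session

There is one attempt and no reset: what is moved stays moved. The work goes in short steps, Python scripts to look and compute and a tool call to move; the robot and the scene stay as the last step left them, time stands still between calls to the robot, and variables do not carry over. Pictures are saved under pics/ and viewed, at most 10 in all, crops included, and the job is handed in when it is done.

```bash
ls; mkdir -p pics
```

Run:
```python
from station import ctrl, vision, ticket
import cv2,numpy as np
o=ctrl.get_obs();print({k:np.round(v,3) for k,v in o.items()}, ctrl.tcp_to_grasp)
for n in ("top","scene"):
    im=vision.get_image(n);cv2.imwrite(f"pics/{n}0.png",im[:,:,::-1]);p=vision.camera_params(n);print(n,p)
print(vision.camera_params("wrist"))
```

```text
pics
station.py
{'t': np.float64(0.0), 'q': array([-1.362,  0.053,  1.614, -0.   ,  1.476, -0.119]), 'dq': array([ 0.   ,  0.   ,  0.001,  0.002,  0.001, -0.001]), 'effort': array([ 0.0000e+00, -3.9368e+01, -3.7017e+01, -0.0000e+00,  7.0000e-03,
       -0.0000e+00]), 'tool_pos': array([ 0.201, -0.591,  0.23 ]), 'tool_rot': array([-3.097, -0.512,  0.   ]), 'contact_force': array([-0.484,  0.116,  0.703]), 'wrist_torque': array([-0.079, -0.005,  0.02 ]), 'grip_force': np.float64(0.0), 'opening': np.float64(0.085)} 0.0187
top {'fx': 400.4164945971713, 'fy': 400.4164945971713, 'cx': 321.4045283025592, 'cy': 202.36984706873815, 'T': array([[ 0.00972618, -0.99588269,  0.09012804,  0.39192662],
       [-0.99989484, -0.00871642,  0.0115904 , -0.0150784 ],
       [-0.01075708, -0.09023129, -0.99586274,  1.28091484],
       [ 0.        ,  0.        ,  0.        ,  1.        ]])}
scene {'fx': 415.75975491220754, 'fy': 415.75975491220754, 'cx': 314.9556432126668, 'cy': 198.85682181039874, 'T': array([[-0.73230061, -0.28062538,  0.62047177, -0.38973105],
       [-0.68097529,  0.30566774, -0.66546217,  0.94969167],
       [-0.00291263, -0.90984429, -0.41493962,  0.6977408 ],
       [ 0.        ,  0.        ,  0.        ,  1.        ]])}
{'fx': 307.5054573166629, 'fy': 307.5054573166629, 'cx': 324.368983563964, 'cy': 196.5336476714579, 'tool_from_camera': array([[ 3.72945812e-04, -9.61166116e-01, -2.75970213e-01,
         7.06142205e-02],
       [ 9.99999888e-01,  4.39015929e-04, -1.77633176e-04,
        -4.10490611e-04],
       [ 2.91890309e-04, -2.75970115e-01,  9.61166172e-01,
        -1.42190470e-01],
       [ 0.00000000e+00,  0.00000000e+00,  0.00000000e+00,
         1.00000000e+00]])}
```

View pics/top0.png

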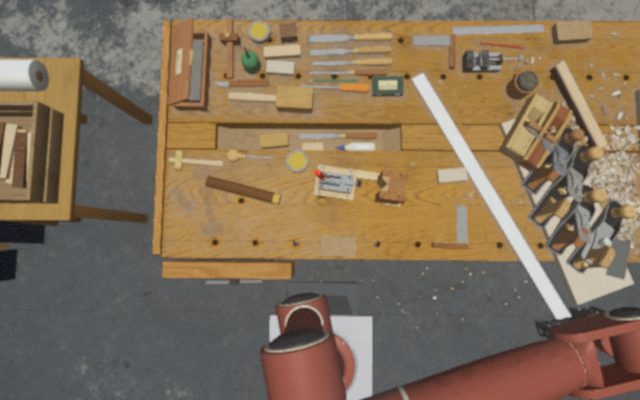

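View pics/scene0.png

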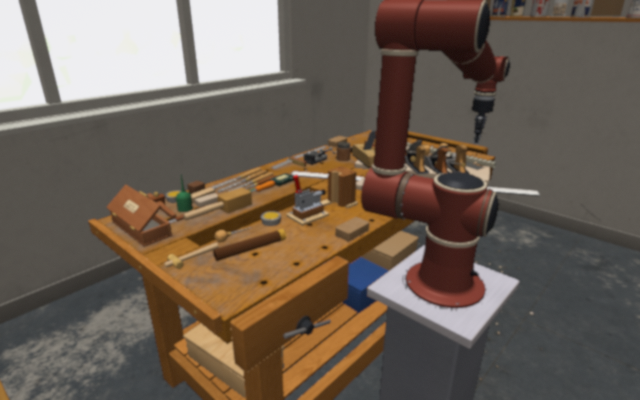

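The top view shows the leg from its head at about (207,181) to its brass foot at (278,199). The clamp is at about (335,182) and the V block at (391,187), so the jig's +y points image-left. I'll enlarge that area.

Run:
```python
import cv2
im=cv2.imread("pics/top0.png")
a=im[160:215,195:295];b=im[155:215,305:415]
a=cv2.resize(a,None,fx=7,fy=7,interpolation=2)[:300];b=cv2.resize(b,None,fx=7,fy=7,interpolation=2)
cv2.imwrite("pics/crA.png",a[70:300]);cv2.imwrite("pics/crB.png",b)
import numpy as np
c=np.zeros((240+10+420-70,770,3),np.uint8)
x=cv2.resize(im[170:210,195:295],None,fx=5,fy=5,interpolation=2);c[:200,:500]=x
y=cv2.resize(im[158:213,305:415],None,fx=7,fy=7,interpolation=2);c[205:590]=y
cv2.imwrite("pics/cr.png",c)
```

```text
(no output)
```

View pics/cr.png

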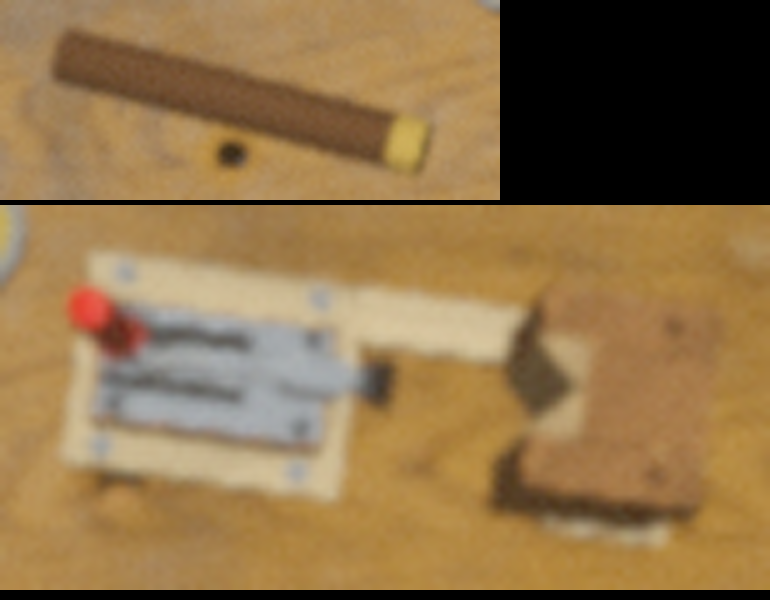

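The crop shows these points:

| Feature | Crop pixels |
|---|---|
| Leg head mid | (62,55) |
| Leg foot mid | (424,146) |
| Clamp base corners | (90,255), (62,462), (340,497) |
| V block top rear corners | (722,320), (697,512) |

I'll fit the poses from these.

Create h.py:
```python
from station import ctrl, vision, ticket
import cv2,numpy as np
from scipy.spatial.transform import Rotation as R
from scipy.optimize import least_squares
def cam(n,obs=None):
    p=vision.camera_params(n)
    if n=="wrist":
        T=np.eye(4);T[:3,:3]=R.from_rotvec(obs['tool_rot']).as_matrix();T[:3,3]=obs['tool_pos'];T=T@p['tool_from_camera']
    else: T=p['T']
    return p,T
def proj(P,c):
    p,T=c;q=(np.atleast_2d(P)-T[:3,3])@T[:3,:3];return np.c_[p['fx']*q[:,0]/q[:,2]+p['cx'],p['fy']*q[:,1]/q[:,2]+p['cy']]
def back(uv,z,c):
    p,T=c;d=T[:3,:3]@np.array([(uv[0]-p['cx'])/p['fx'],(uv[1]-p['cy'])/p['fy'],1]);return T[:3,3]+d*(z-T[2,3])/d[2]
def j2w(P,j):
    P=np.atleast_2d(P).astype(float);c,s=np.cos(j[2]),np.sin(j[2]);return np.c_[j[0]+c*P[:,0]-s*P[:,1],j[1]+s*P[:,0]+c*P[:,1],P[:,2]]
def fitjig(P,uv,c,x0):
    r=least_squares(lambda j:(proj(j2w(P,j),c)-uv).ravel(),x0,loss='soft_l1');return r.x,(proj(j2w(P,r.x),c)-uv)
def rel(pw,o):  # world point -> tool-axes shift from TCP
    return R.from_rotvec(o['tool_rot']).inv().apply(np.asarray(pw)-o['tool_pos'])
```

Run:
```python
from h import *
c=cam("top")
P=np.array([[53,187,12],[-45,187,12],[-45,60,12],[42,-81,140],[-42,-81,140]])/1000
uv=np.array([[90,255],[62,462],[340,497],[722,320],[697,512]],float);uv=np.c_[305+uv[:,0]/7,158+(uv[:,1]-205)/7]
j,e=fitjig(P,uv,c,[.42,-.1,0.1]);print(j,np.degrees(j[2]));print(e.round(1))
h=back((195+62/5,170+55/5),.02,c);f=back((195+424/5,170+146/5),.02,c);print("head",h,"foot",f,np.linalg.norm(h-f))
print("pts",j2w([[0,-.025,.14],[-.1,.018,0],[0,.047,.078],[0,.159,.078]],j))
q=j2w([[0,.159,.078],[0,.159+.1*np.cos(np.radians(80)),.078+.098],[0,.047,.078],[0,-.025,.14]],j);print(((proj(q,c)-[305,158])*7+[0,205]).round())
```

```text
[ 0.55011395 -0.1658848  -0.135707  ] -7.7754383878605235
[[ 0.  -0.4]
 [-0.5  0.1]
 [-0.7  0.8]
 [ 0.6 -1. ]
 [ 0.4  0.4]]
head [0.57125012 0.36363658 0.02      ] foot [0.51497141 0.13149729 0.02      ] 0.23886385307539157
pts [[ 0.54673168 -0.19065495  0.14      ]
 [ 0.45346859 -0.13452121  0.        ]
 [ 0.55647262 -0.11931692  0.078     ]
 [ 0.5716252  -0.00834666  0.078     ]]
[[133. 353.]
 [ 89. 310.]
 [390. 390.]
 [577. 394.]]
```

Units first: shifts go in units of 50 mm and turns go in units of 0.05 rad. So -0.68 m is -13.6, 0.58 m is 11.6, -1.005 rad is -20.1.

Request:
jog_arm([
  {"jaw":0.085, "x":11.6, "y":-13.6, "z":-0.6, "az":-20.1},
  {"jaw":0.085, "x":11.6, "y":-13.6, "z":-0.6, "az":-20.1},
  {"jaw":0.085, "x":11.6, "y":-13.6, "z":-0.6, "az":-20.1},
  {"jaw":0.085, "x":11.6, "y":-13.6, "z":-0.6, "az":-20.1},
  {"jaw":0.085, "x":11.6, "y":-13.6, "z":-0.6, "az":-20.1},
  {"jaw":0.085, "x":11.6, "y":-13.6, "z":-0.6, "az":-20.1},
  {"jaw":0.085, "x":11.6, "y":-13.6, "z":-0.6, "az":-20.1},
  {"jaw":0.085, "x":11.6, "y":-13.6, "z":-0.6, "az":-20.1},
  {"jaw":0.085, "x":11.6, "y":-13.6, "z":-0.6, "az":-20.1},
  {"jaw":0.085, "x":11.6, "y":-13.6, "z":-0.6, "az":-20.1},
  {"jaw":0.085, "x":11.6, "y":-13.6, "z":-0.6, "az":-20.1},
  {"jaw":0.085, "x":11.6, "y":-13.6, "z":-0.6, "az":-20.1},
  {"jaw":0.085, "x":11.6, "y":-13.6, "z":-0.6, "az":-20.1},
  {"jaw":0.085, "x":11.6, "y":-13.6, "z":-0.6, "az":-20.1},
  {"jaw":0.085, "x":11.6, "y":-13.6, "z":-0.6, "az":-20.1},
  {"jaw":0.085, "x":11.6, "y":-13.6, "z":-0.6, "az":-20.1},
  {"jaw":0.085, "x":11.6, "y":-13.6, "z":-0.6, "az":-20.1},
  {"jaw":0.085, "x":11.6, "y":-13.6, "z":-0.6, "az":-20.1},
  {"jaw":0.085, "x":11.6, "y":-13.6, "z":-0.6, "az":-20.1},
  {"jaw":0.085, "x":11.6, "y":-13.6, "z":-0.6, "az":-20.1},
])

```text
t: 1.77
tool_pos: [0.5089, 0.1845, 0.2588]
tool_rot: [-2.469, -1.943, 0.001]
contact_force: [0.7, -0.6, 1.3]
opening: 0.0847
grip_force: 0.0
```

Request:
jog_arm([
  {"jaw":0.085},
  {"jaw":0.085},
  {"jaw":0.085},
])

```text
t: 2.02
tool_pos: [0.5085, 0.1821, 0.2586]
tool_rot: [-2.469, -1.942, 0.002]
contact_force: [0.2, -0.4, 0.0]
opening: 0.0847
grip_force: 0.0
```

Run:
```python
from h import *
o=ctrl.get_obs();print(o['q'].round(3));im=vision.get_image("wrist");cv2.imwrite("pics/w1.png",im[:,:,::-1])
Rm=R.from_rotvec(o['tool_rot']).as_matrix();print(Rm.round(3))
c=cam("wrist",o);print(proj([[.571,.364,.02],[.515,.131,.02]],c))
```

```text
[ 0.206 -0.165  1.777 -0.     1.531  0.444]
[[ 0.235  0.972 -0.001]
 [ 0.972 -0.235 -0.001]
 [-0.001 -0.001 -1.   ]]
[[340.9665643   -8.25239221]
 [338.42279857 203.41097261]]
```

View pics/w1.png

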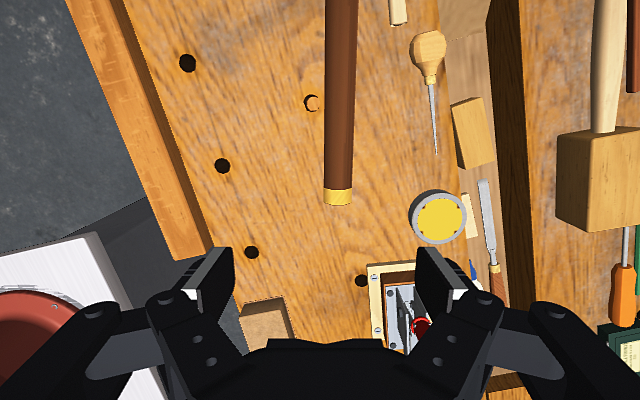

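The leg lies at u≈340, its brass foot end at row ≈204. That is within 1–2 px of the prediction, so I'll go down to the grasp, with the opening narrowed because of the hammer.

Request:
jog_arm([
  {"jaw":0.06, "x":0.8, "y":0.09},
  {"jaw":0.06, "x":1.6, "y":0.18},
  {"jaw":0.06, "x":2.4, "y":0.27},
  {"jaw":0.06, "x":3.18, "y":0.36},
  {"jaw":0.06, "x":3.18, "y":0.36, "z":0.8},
  {"jaw":0.06, "x":3.18, "y":0.36, "z":1.6},
  {"jaw":0.06, "x":3.18, "y":0.36, "z":2.4},
  {"jaw":0.06, "x":3.18, "y":0.36, "z":3.2},
  {"jaw":0.06, "x":3.18, "y":0.36, "z":4},
  {"jaw":0.06, "x":3.18, "y":0.36, "z":4.5},
  {"jaw":0.06, "x":3.18, "y":0.36, "z":4.7},
  {"jaw":0.06, "x":3.18, "y":0.36, "z":4.9},
  {"jaw":0.06, "x":3.18, "y":0.36, "z":5.02},
  {"jaw":0.06, "x":3.18, "y":0.36, "z":5.1},
  {"jaw":0.06, "x":3.18, "y":0.36, "z":5.1},
  {"jaw":0.06, "x":3.18, "y":0.36, "z":5.1},
])

```text
t: 3.4
tool_pos: [0.5651, 0.333, 0.006]
tool_rot: [2.469, 1.941, 0.004]
contact_force: [0.1, -0.0, 0.2]
opening: 0.0599
grip_force: 0.0
```

Run:
```python
from h import *
o=ctrl.get_obs();print(rel([.5637,.3325,.002],o))
```

```text
[-0.00077488 -0.00124265  0.00403949]
```

In the tool's units: 0.003 m is 0.06, -0.001 m is -0.02.

Request:
jog_arm([
  {"jaw":0.06, "x":-0.02, "y":-0.02, "z":0.06},
  {"jaw":0.045, "x":-0.02, "y":-0.02, "z":0.06},
  {"jaw":0.038, "x":-0.02, "y":-0.02, "z":0.06},
  {"jaw":0.034, "x":-0.02, "y":-0.02, "z":0.06},
  {"jaw":0.034, "x":-0.02, "y":-0.02, "z":0.06},
  {"jaw":0.034, "x":-0.02, "y":-0.02, "z":0.06},
  {"jaw":0.034, "x":-0.02, "y":-0.02, "z":0.06},
], grip_n=5)

```text
t: 3.98
tool_pos: [0.5629, 0.332, 0.0018]
tool_rot: [-2.469, -1.942, -0.001]
contact_force: [-0.0, 0.2, 3.0]
opening: 0.0357
grip_force: 21.0
```

```bash
python3 -c "
from station import ctrl, vision, ticket;o=ctrl.get_obs();print(o['wrist_torque'],o['contact_force'])"
```

```text
[-0.06924436  0.18167833  0.01353048] [-0.02401833  0.18348785  2.96109601]
```

Request:
jog_arm([
  {"jaw":0.0355},
  {"jaw":0.0355},
  {"jaw":0.0355},
])

```text
t: 4.23
tool_pos: [0.5629, 0.332, 0.0018]
tool_rot: [-2.469, -1.942, -0.001]
contact_force: [-1.5, -0.4, 5.0]
opening: 0.0359
grip_force: 21.2
```

Request:
jog_arm([
  {"jaw":0.0358},
  {"jaw":0.0358},
  {"jaw":0.0358},
])

```text
t: 4.48
tool_pos: [0.5629, 0.332, 0.0017]
tool_rot: [-2.469, -1.942, -0.001]
contact_force: [-0.9, -0.5, 5.2]
opening: 0.036
grip_force: 10.6
```

Request:
jog_arm([
  {"jaw":0.0360},
  {"jaw":0.0360},
  {"jaw":0.0360},
])

```text
t: 4.73
tool_pos: [0.5629, 0.3319, 0.0014]
tool_rot: [-2.47, -1.942, -0.001]
contact_force: [-1.6, 2.2, 4.9]
opening: 0.036
grip_force: 3.3
```

Request:
jog_arm([
  {"jaw":0.0359, "x":-0.026, "z":-0.216},
  {"jaw":0.0359, "x":-0.064, "z":-0.43},
  {"jaw":0.0359, "x":-0.114, "z":-0.642},
  {"jaw":0.0359, "x":-0.174, "z":-0.85},
  {"jaw":0.0359, "x":-0.244, "z":-1.056},
  {"jaw":0.0359, "x":-0.326, "z":-1.258},
  {"jaw":0.0359, "x":-0.418, "z":-1.454},
  {"jaw":0.0359, "x":-0.52, "z":-1.646},
  {"jaw":0.0359, "x":-0.632, "z":-1.832},
  {"jaw":0.0359, "x":-0.754, "z":-2.012},
  {"jaw":0.0359, "x":-0.93, "z":-2.242},
  {"jaw":0.0359, "x":-1.122, "z":-2.46},
  {"jaw":0.0359, "x":-1.33, "z":-2.662},
  {"jaw":0.0359, "x":-1.55, "z":-2.85},
  {"jaw":0.0359, "x":-1.55, "z":-2.85},
])

```text
t: 5.98
tool_pos: [0.5454, 0.2551, 0.1466]
tool_rot: [2.469, 1.939, 0.005]
contact_force: [-0.0, 0.9, -0.3]
opening: 0.0359
grip_force: 2.9
```

Run:
```python
from h import *
a=vision.get_image("scene")[200:300,180:320];b=vision.get_image("wrist")
a=cv2.resize(a,None,fx=4,fy=4,interpolation=2);cv2.imwrite("pics/s2.png",np.hstack([a[:,:,::-1],b[:,400:640,::-1]*0]) [:, :560]);cv2.imwrite("pics/w2.png",b[:,:,::-1])
```

```text
(no output)
```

View pics/s2.png

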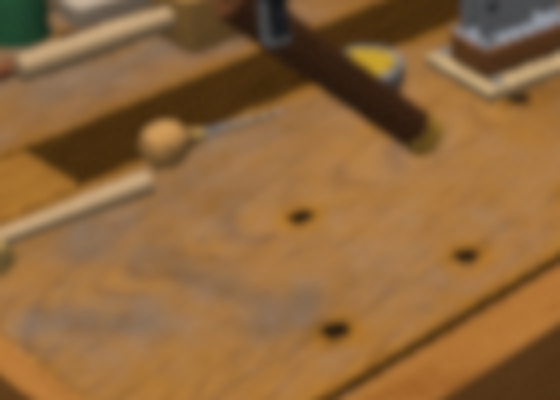

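The leg is half tipped, and its brass foot at crop (427,133) is on the bench. I'll carry on.

In the tool's units: -0.1491 m is -2.982, -0.1419 m is -2.838.

Request:
jog_arm([
  {"jaw":0.0358, "x":-0.232, "z":-0.174},
  {"jaw":0.0358, "x":-0.478, "z":-0.328},
  {"jaw":0.0358, "x":-0.732, "z":-0.466},
  {"jaw":0.0358, "x":-0.996, "z":-0.586},
  {"jaw":0.0358, "x":-1.268, "z":-0.686},
  {"jaw":0.0358, "x":-1.544, "z":-0.768},
  {"jaw":0.0358, "x":-1.828, "z":-0.832},
  {"jaw":0.0358, "x":-2.114, "z":-0.876},
  {"jaw":0.0358, "x":-2.402, "z":-0.898},
  {"jaw":0.0358, "x":-2.62, "z":-0.9},
  {"jaw":0.0358, "x":-2.838, "z":-0.894},
  {"jaw":0.0358, "x":-2.982, "z":-0.882},
  {"jaw":0.0358, "x":-2.982, "z":-0.882},
  {"jaw":0.0358, "x":-2.982, "z":-0.882},
])

```text
t: 7.25
tool_pos: [0.5094, 0.1102, 0.1889]
tool_rot: [2.469, 1.94, 0.0]
contact_force: [-1.0, -1.0, 5.5]
opening: 0.0359
grip_force: 9.8
```

Run:
```python
from h import *
o=ctrl.get_obs()
s=vision.get_image("scene")[:,:,::-1];w=vision.get_image("wrist")[:,:,::-1];t=vision.get_image("top")[:,:,::-1]
cv2.imwrite("pics/w3.png",w);cv2.imwrite("pics/s3.png",s);cv2.imwrite("pics/t3.png",t)
cv2.imwrite("pics/v3.png",np.hstack([cv2.resize(s[160:260,230:330],(400,400),interpolation=2),cv2.resize(w[50:250,220:420],(400,400),interpolation=2)]))
# predicted upright leg: foot at pivot-18mm*dir
g=o['tool_pos'].copy();P=np.array([[g[0],g[1],z] for z in (0,.02,.12,.24)])
print(((proj(P,cam("scene"))-[230,160])*4).round(1))
```

```text
[[239.6 304.3]
 [239.  283.6]
 [235.5 175.9]
 [231.1  37.7]]
```

View pics/v3.png

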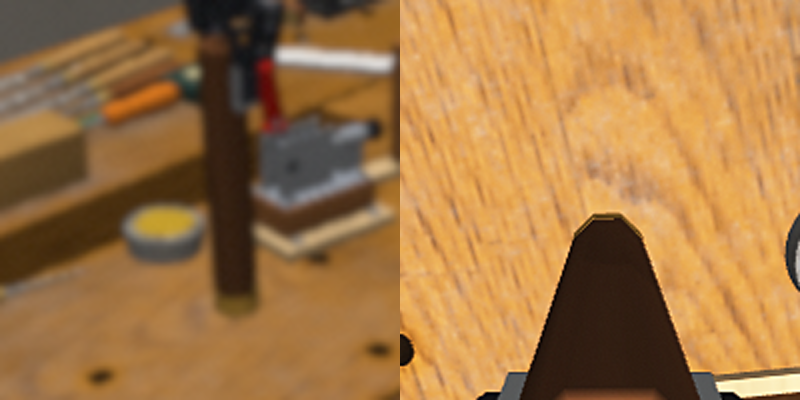

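The leg is nearly upright on its foot and leans slightly back towards its starting side. In the wrist picture the front foot edge is at about (323,157.5). I'll measure the foot's offset from the tool.

Run:
```python
from h import *
o=ctrl.get_obs();c=cam("wrist",o)
e=back((323,157.5),0.0,c);print(e,"tool-axes",rel(e,o))
print(o['tool_pos'],o['grip_force'],o['contact_force'])
```

```text
[0.51322162 0.12950815 0.        ] tool-axes [ 0.0195547 -0.0011556  0.188882 ]
[0.50952035 0.11043011 0.18889802] 9.78655720828101 [-0.85344795 -0.81532937  5.58320762]
```

Request:
jog_arm([
  {"jaw":0.038},
  {"jaw":0.040},
  {"jaw":0.043},
  {"jaw":0.046},
  {"jaw":0.05},
  {"jaw":0.05},
  {"jaw":0.05},
  {"jaw":0.05},
  {"jaw":0.05},
  {"jaw":0.05},
  {"jaw":0.05},
  {"jaw":0.05},
  {"jaw":0.05},
  {"jaw":0.05},
  {"jaw":0.05},
  {"jaw":0.05},
  {"jaw":0.05},
  {"jaw":0.05},
  {"jaw":0.05},
  {"jaw":0.05},
])

```text
t: 9.07
tool_pos: [0.5093, 0.1116, 0.1879]
tool_rot: [2.469, 1.942, 0.0]
contact_force: [0.4, 0.9, -0.1]
opening: 0.05
grip_force: 0.0
```

Run:
```python
from h import *
o=ctrl.get_obs()
s=vision.get_image("scene")[:,:,::-1];w=vision.get_image("wrist")[:,:,::-1]
cv2.imwrite("pics/v4.png",np.hstack([cv2.resize(s[160:260,230:330],(400,400),interpolation=2),cv2.resize(w[50:250,220:420],(400,400),interpolation=2)]))
s0=cv2.imread("pics/s3.png")
for n,im in(("before",s0),("after",s)):
  for r in (200,210,220,230):
    L=im[r,270:310].astype(int).sum(1); print(n,r,L[8:30:1])
```

```text
before 200 [146 136 120 105 101 101 106 106  94  94  93  90  84  83  84 111 151 194
 221 223 221 224]
before 210 [164 175 184 162 127 104  97 108 103 101  94  89  90  83  97 137 180 217
 267 319 355 363]
before 220 [200 196 233 261 234 155 107 101 107  99  99  97  92  90 104 165 243 316
 369 413 450 465]
before 230 [348 351 354 342 303 225 145 107 101  97 101  95  98  91 103 169 260 329
 355 346 337 332]
after 200 [146 140 129 122 118 102 103 107 104 110  99  93  91  88  86  83 134 189
 218 225 228 226]
after 210 [161 181 196 201 180 137 107  99 103 102 105  96  86  87  84  95 139 201
 262 320 355 365]
after 220 [200 193 236 283 281 226 142  99  99 104 105  98  92  87  94 128 210 293
 363 413 448 466]
after 230 [346 349 353 355 331 265 171 114 103 102 102  97  94  83  92 129 206 296
 340 347 339 335]
```

View pics/v4.png

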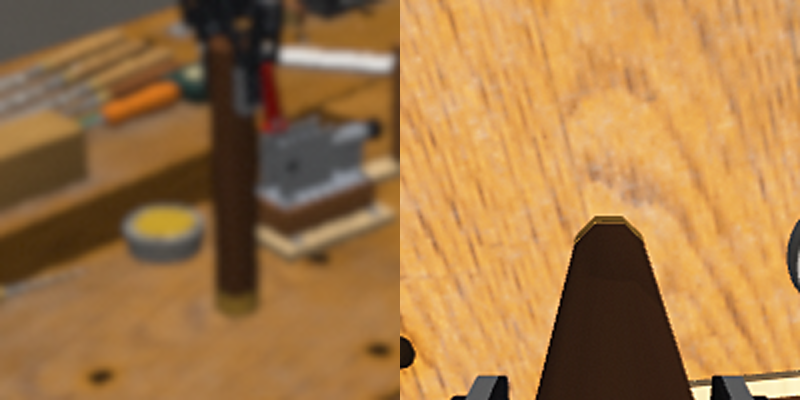

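The leg now stands free and vertical. The front foot edge is at about (325,158.5) in the wrist view. I'll grip it again firmly.

Request:
jog_arm([
  {"jaw":0.045},
  {"jaw":0.041},
  {"jaw":0.038},
  {"jaw":0.036},
  {"jaw":0.034},
  {"jaw":0.030},
  {"jaw":0.03},
  {"jaw":0.03, "z":-0.04},
  {"jaw":0.03, "z":-0.04},
], grip_n=60)

```text
t: 9.92
tool_pos: [0.509, 0.1115, 0.1894]
tool_rot: [-2.469, -1.942, 0.001]
contact_force: [0.1, -0.5, -2.8]
opening: 0.0354
grip_force: 60.0
```

Run:
```python
from h import *
o=ctrl.get_obs();c=cam("wrist",o)
w=vision.get_image("wrist")[:,:,::-1];cv2.imwrite("pics/w5.png",w)
e=back((325,158.5),0.0,c);print(rel(e,o))
g=cv2.cvtColor(w,6);print(g[148:170:1,325])
j=[.5501,-.1659,-.1357]
for p in ([-.1,.018,0],[0,.018,0],[0,0,0]):
  L=j2w(p,j)[0];L[2]=o['tool_pos'][2];print(p,L,rel(L,o))
```

```text
[0.01839579 0.00100979 0.18934234]
[185 185 186 186 187 189 190 191 194 206  79  86  89  90  30  32  35  36
  34  35  36  36]
[-0.1, 0.018, 0] [ 0.45345442 -0.13453709  0.1893502 ] [-2.52168901e-01  4.08245551e-03  9.43264122e-05]
[0, 0.018, 0] [ 0.55253511 -0.14806548  0.1893502 ] [-2.41950929e-01  1.03559015e-01  1.00782622e-05]
[0, 0, 0] [ 0.5501    -0.1659     0.1893502] [-2.59856715e-01  1.05398255e-01  1.55255455e-05]
```

Request:
jog_arm([
  {"jaw":0.03, "x":-0.3, "y":-0.1, "z":-0.02, "az":-0.4},
  {"jaw":0.03, "x":-0.8, "y":-0.24, "z":-0.02, "az":-0.8},
  {"jaw":0.03, "x":-1.4, "y":-0.4, "z":-0.02, "az":-1.2},
  {"jaw":0.03, "x":-2, "y":-0.54, "z":-0.02, "az":-1.6},
  {"jaw":0.03, "x":-2.6, "y":-0.6, "z":-0.02, "az":-2.04},
  {"jaw":0.03, "x":-3.2, "y":-0.5, "z":-0.02, "az":-2.04},
  {"jaw":0.03, "x":-3.8, "y":-0.36, "z":-0.02, "az":-2.04},
  {"jaw":0.03, "x":-4.4, "y":-0.16, "z":-0.02, "az":-2.04},
  {"jaw":0.03, "x":-4.8, "z":-0.02, "az":-2.04},
  {"jaw":0.03, "x":-5.04, "y":0.08, "z":-0.02, "az":-2.04},
  {"jaw":0.03, "x":-5.04, "y":0.08, "z":-0.02, "az":-2.04},
  {"jaw":0.03, "x":-5.04, "y":0.08, "z":-0.02, "az":-2.04},
])

```text
t: 10.97
tool_pos: [0.4534, -0.1341, 0.1903]
tool_rot: [-2.367, -2.063, -0.0]
contact_force: [-0.1, 0.1, -3.1]
opening: 0.0352
grip_force: 60.8
```

Run:
```python
from h import *
o=ctrl.get_obs()
w=vision.get_image("wrist")[:,:,::-1];cv2.imwrite("pics/w6.png",w);t=vision.get_image("top")[:,:,::-1];s=vision.get_image("scene")[:,:,::-1]
cv2.imwrite("pics/s6.png",s);cv2.imwrite("pics/t6.png",t)
v=np.hstack([cv2.resize(w,(480,300),interpolation=3),cv2.resize(s[130:230,270:370],(300,300),interpolation=2)]);cv2.imwrite("pics/v6.png",v)
j=[.5501,-.1659,-.1357];L=j2w([[0,.018,0],[0,0,0]],j);L[:,2]=o['tool_pos'][2]
print([rel(l,o) for l in L],R.from_rotvec(o['tool_rot']).as_matrix()[:,0])
P=j2w([[0,.159,.078],[0,.047,.078],[-.045,.06,.012],[-.045,.187,.012],[0,-.025,.14],[-.019,-.007,.14]],j);print(proj(P,cam("wrist",o)).round())
```

```text
[array([-0.00033273,  0.10007977, -0.00012435]), array([-0.0183327 ,  0.10010415, -0.00014589])] [0.13662737 0.99062179 0.00119529]
[[460.   9.]
 [444. 161.]
 [378. 138.]
 [384.  -3.]
 [466. 277.]
 [442. 254.]]
```

View pics/w6.png

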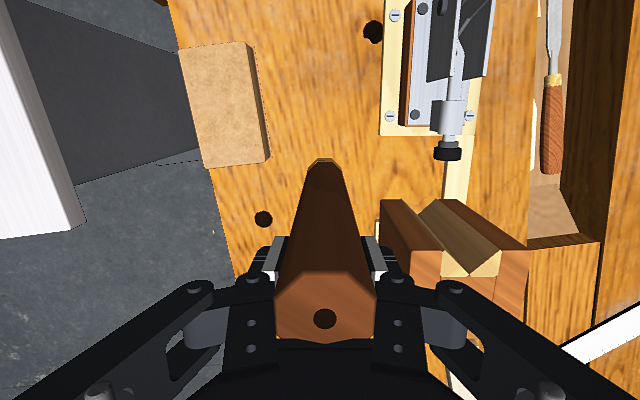

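The wrist view has the base corner at (380,135), the V mouth edge at (442,250) and the plunger tip at (447,158). These agree with the fit to about 2–4 px, meaning the jig lies roughly 1.5 mm further in +x. I'll slide the leg in.

Request:
jog_arm([
  {"jaw":0.03, "x":0.02, "y":0.3},
  {"jaw":0.03, "x":0.02, "y":0.6},
  {"jaw":0.03, "x":0.02, "y":0.9},
  {"jaw":0.03, "x":0.02, "y":1.2},
  {"jaw":0.03, "x":0.02, "y":1.5},
  {"jaw":0.03, "x":0.02, "y":1.8},
  {"jaw":0.03, "x":0.02, "y":2.03},
  {"jaw":0.03, "x":0.02, "y":2.03},
  {"jaw":0.03, "x":-0.1, "y":2.03},
  {"jaw":0.03, "x":-0.2, "y":2.03},
  {"jaw":0.03, "x":-0.28, "y":2.03},
  {"jaw":0.03, "x":-0.28, "y":2.03, "z":0.02},
  {"jaw":0.03, "x":-0.28, "y":2.03, "z":0.04},
  {"jaw":0.03, "x":-0.28, "y":2.03, "z":0.04},
])

```text
t: 12.28
tool_pos: [0.5519, -0.1619, 0.1886]
tool_rot: [-2.367, -2.065, 0.0]
contact_force: [0.5, 0.7, -2.6]
opening: 0.0357
grip_force: 61.5
```

Run:
```python
from h import *
o=ctrl.get_obs()
w=vision.get_image("wrist")[:,:,::-1];cv2.imwrite("pics/w7.png",w)
j=[.5501,-.1659,-.1357];print(rel([j[0],j[1],o['tool_pos'][2]],o))
```

```text
[-4.21057290e-03 -1.26623740e-03 -7.89656235e-07]
```

View pics/w7.png

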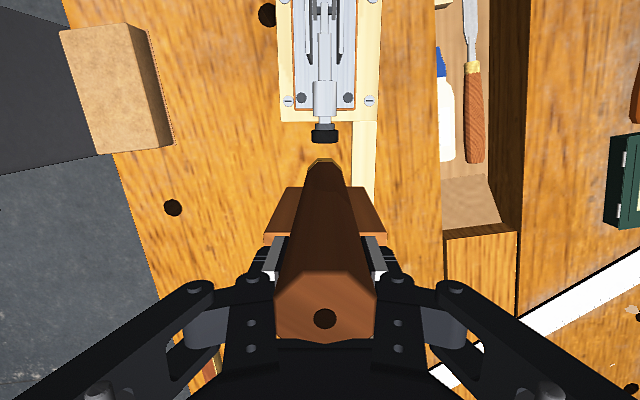

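The leg stands before the V, in line with the plunger (both at u≈324). I'll set it down and release it.

Request:
jog_arm([
  {"jaw":0.03, "x":-0.04},
  {"jaw":0.03, "x":-0.04, "z":0.02},
  {"jaw":0.03, "x":-0.04, "z":0.036},
  {"jaw":0.03, "x":-0.04, "z":0.036},
])

```text
t: 12.67
tool_pos: [0.5524, -0.1641, 0.1881]
tool_rot: [2.367, 2.065, 0.0]
contact_force: [-1.3, 0.6, 1.4]
opening: 0.0356
grip_force: 62.1
```

Request:
jog_arm([
  {"jaw":0.037},
  {"jaw":0.039},
  {"jaw":0.042},
  {"jaw":0.046},
  {"jaw":0.05},
  {"jaw":0.055},
  {"jaw":0.055},
  {"jaw":0.055},
  {"jaw":0.055},
  {"jaw":0.055},
  {"jaw":0.055},
  {"jaw":0.055},
  {"jaw":0.055, "z":-0.6},
  {"jaw":0.055, "z":-1.2},
  {"jaw":0.055, "z":-2},
  {"jaw":0.055, "z":-2.4},
  {"jaw":0.055, "z":-2.4},
  {"jaw":0.055, "z":-2.4},
])

```text
t: 14.17
tool_pos: [0.5528, -0.1642, 0.3091]
tool_rot: [2.365, 2.063, 0.003]
contact_force: [-0.9, -0.8, -1.3]
opening: 0.0549
grip_force: 0.0
```

Run:
```python
from h import *
o=ctrl.get_obs()
w=vision.get_image("wrist")[:,:,::-1];cv2.imwrite("pics/w8.png",w)
j=[.5515,-.165,-.1357]
print(proj(j2w([[0,0,0],[0,0,.24],[0,.159,.078],[0,.159+.013,.078+.074]],j),cam("wrist",o)).round())
print(rel(j2w([0,.159,.078],j)[0],o))
```

```text
[[322. 159.]
 [322. 211.]
 [322.  24.]
 [322. -16.]]
[ 0.15827064 -0.00209751  0.23095747]
```

View pics/w8.png

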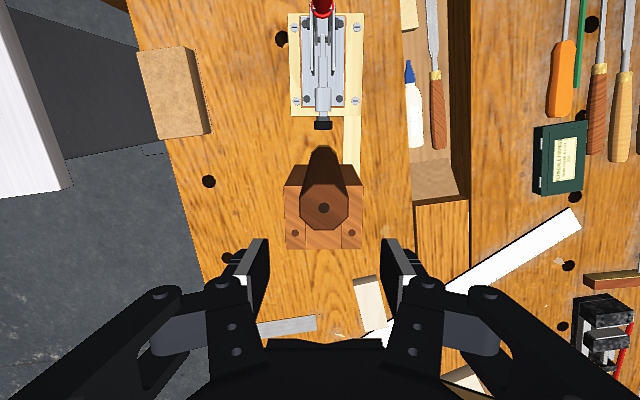

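The leg stands alone, its head dot at (323,208) and about 2 mm short of home (322,211). Next I'll bring the shut fingers to the V side of the handle.

Units first: shifts go in units of 50 mm and turns go in units of 0.05 rad. So 0.164 m is 3.28, -0.002 m is -0.04.

Request:
jog_arm([
  {"jaw":0, "x":0.6, "y":-0.02},
  {"jaw":0, "x":1.4, "y":-0.04},
  {"jaw":0, "x":2.2, "y":-0.04},
  {"jaw":0, "x":2.6, "y":-0.04},
  {"jaw":0, "x":2.6, "y":-0.04, "z":0.6},
  {"jaw":0, "x":2.6, "y":-0.04, "z":1.2},
  {"jaw":0, "x":2.6, "y":-0.04, "z":2},
  {"jaw":0, "x":2.6, "y":-0.04, "z":2.6},
  {"jaw":0, "x":2.6, "y":-0.04, "z":3.1},
  {"jaw":0, "x":2.6, "y":-0.04, "z":3.28},
  {"jaw":0, "x":2.6, "y":-0.04, "z":3.28},
  {"jaw":0, "x":2.6, "y":-0.04, "z":3.28},
], grip_n=40)

```text
t: 15.22
tool_pos: [0.5673, -0.0348, 0.1425]
tool_rot: [-2.366, -2.064, 0.002]
contact_force: [0.5, -0.3, 0.5]
opening: 0.0001
grip_force: 0.0
```

Run:
```python
from h import *
o=ctrl.get_obs();j=[.5515,-.165,-.1357];p=rel(j2w([0,.159,.078],j)[0],o);print(p, R.from_rotvec(o['tool_rot']).as_matrix()[:,0])
for d in (80,70,60,50,40,30,20,12,5.5,2):
  a=np.radians(d);y=.159+.07*np.cos(a)-.0095*np.sin(a)-.011;z=.078+.07*np.sin(a)+.0095*np.cos(a);print(d,round(y-.159+p[0],4),round(.078-z+p[2],4))
```

```text
[0.02781898 0.00201657 0.06445055] [1.35684397e-01 9.90752103e-01 1.24631288e-04]
80 0.0196 -0.0061
70 0.0318 -0.0046
60 0.0436 -0.0009
50 0.0545 0.0047
40 0.0643 0.0122
30 0.0727 0.0212
20 0.0793 0.0316
12 0.0833 0.0406
5.5 0.0856 0.0483
2 0.0864 0.0525
```

In the tool's units: -0.006 m is -0.12, -0.003 m is -0.06.

Request:
jog_arm([
  {"jaw":0, "x":0.24, "y":0.04, "z":-0.08},
  {"jaw":0, "x":0.392, "y":0.04, "z":-0.12},
  {"jaw":0, "x":0.514, "y":0.04, "z":-0.11},
  {"jaw":0, "x":0.636, "y":0.04, "z":-0.092},
  {"jaw":0, "x":0.754, "y":0.04, "z":-0.06},
  {"jaw":0, "x":0.872, "y":0.04, "z":-0.018},
  {"jaw":0, "x":0.98, "y":0.04, "z":0.04},
  {"jaw":0, "x":1.09, "y":0.04, "z":0.094},
  {"jaw":0, "x":1.19, "y":0.04, "z":0.17},
  {"jaw":0, "x":1.286, "y":0.04, "z":0.244},
  {"jaw":0, "x":1.37, "y":0.04, "z":0.334},
  {"jaw":0, "x":1.454, "y":0.04, "z":0.424},
  {"jaw":0, "x":1.52, "y":0.04, "z":0.528},
  {"jaw":0, "x":1.586, "y":0.04, "z":0.632},
  {"jaw":0, "x":1.63, "y":0.04, "z":0.73},
  {"jaw":0, "x":1.666, "y":0.04, "z":0.812},
  {"jaw":0, "x":1.69, "y":0.04, "z":0.89},
  {"jaw":0, "x":1.712, "y":0.04, "z":0.966},
  {"jaw":0, "x":1.716, "y":0.04, "z":0.986},
  {"jaw":0, "x":1.716, "y":0.04, "z":0.986},
])

```text
t: 16.88
tool_pos: [0.5811, 0.05, 0.0934]
tool_rot: [-2.367, -2.065, 0.001]
contact_force: [-0.9, 0.0, 2.9]
opening: 0.0001
grip_force: 1.5
```

Run:
```python
from h import *
s=vision.get_image("scene")[:,:,::-1];w=vision.get_image("wrist")[:,:,::-1]
cv2.imwrite("pics/v9.png",np.hstack([cv2.resize(w,(480,300),interpolation=3),cv2.resize(s[130:230,270:370],(300,300),interpolation=2)]))
```

```text
(no output)
```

View pics/v9.png

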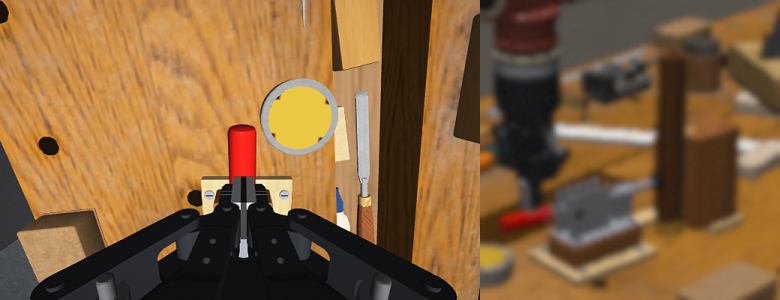

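The handle lies nearly level under the fingertips, and the plunger is at the leg. I'll press on to the stop.

In the tool's units: 0.002 m is 0.04, 0.001 m is 0.02.

Request:
jog_arm([
  {"jaw":0, "z":0.02},
  {"jaw":0, "z":0.04},
  {"jaw":0, "z":0.04},
])

```text
t: 17.23
tool_pos: [0.5813, 0.05, 0.0931]
tool_rot: [-2.367, -2.065, 0.001]
contact_force: [-5.1, -0.6, 10.7]
opening: 0.0
grip_force: 5.0
```

Request:
jog_arm([
  {"jaw":0, "z":0.02},
  {"jaw":0, "z":0.04},
  {"jaw":0, "z":0.04},
])

```text
t: 17.48
tool_pos: [0.5815, 0.05, 0.0928]
tool_rot: [-2.366, -2.065, 0.001]
contact_force: [-10.6, 0.2, 18.3]
opening: 0.0
grip_force: 8.9
```

In the tool's units: -0.2 m is -4, -0.16 m is -3.2.

Request:
jog_arm([
  {"jaw":0, "z":-0.2},
  {"jaw":0, "z":-0.8},
  {"jaw":0, "z":-1.6},
  {"jaw":0, "z":-2.4},
  {"jaw":0, "x":-0.6, "y":-0.4, "z":-3.2},
  {"jaw":0, "x":-1.4, "y":-0.8, "z":-4},
  {"jaw":0, "x":-1.4, "y":-0.8, "z":-4},
  {"jaw":0, "x":-1.4, "y":-0.8, "z":-4},
  {"jaw":0, "x":-1.4, "y":-0.8, "z":-4},
])

```text
t: 18.23
tool_pos: [0.5326, -0.0148, 0.291]
tool_rot: [2.367, 2.062, 0.004]
contact_force: [0.4, 0.6, -1.1]
opening: -0.0002
grip_force: 0.0
```

Run:
```python
from h import *
o=ctrl.get_obs();s=vision.get_image("scene")[:,:,::-1];w=vision.get_image("wrist")[:,:,::-1]
cv2.imwrite("pics/v10.png",np.hstack([cv2.resize(s[130:230,270:370],(400,400),interpolation=2),cv2.resize(vision.get_image("top")[158:213,305:415,::-1],(400,400),interpolation=2)]))
j=[.5515,-.165,-.1357];a=np.radians(5.5)
P=j2w([[0,.159,.078],[0,.159+.1*np.cos(a),.078+.1*np.sin(a)],[0,0,0],[0,0,.24]],j)
print(((proj(P,cam("scene"))-[270,130])*4).round(), ((proj(P,cam("top"))-[305,158])*[400/110,400/55]+[400,0]).round())
```

```text
[[122. 277.]
 [ 30. 297.]
 [254. 306.]
 [258.  69.]] [[468. 150.]
 [349. 113.]
 [646. 228.]
 [685. 146.]]
```

View pics/v10.png

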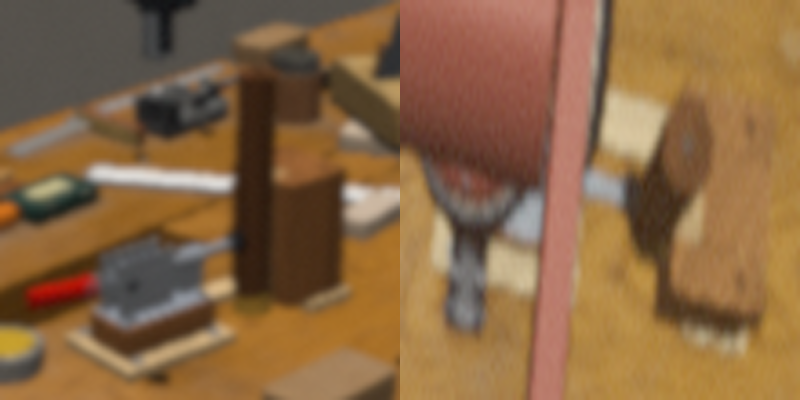

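The leg stands in the V with its head dot at (688,148), against (685,146) predicted for home. The plunger is on the leg, and the handle end at (30,297) matches fully down. I'll hand in.

```bash
python3 -c "
from station import ctrl, vision, ticket;print(ticket.finish_job())"
```

```text
the job is handed in; nothing more can be done
None
```

The leg stands upright in the V with the clamp handle pressed to its stop, and I handed the job in at about 18 s; the hand-in returned no verdict, the plunger force was not measured, and I viewed 12 pictures, 2 over the limit of 10.

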